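# Find the 500 g check weight and set it on the balance

### The arm

A 6-joint arm with a two-finger parallel gripper is mounted at the origin on the work surface. World frame = base frame: x ahead of the robot, y to its left, z up, the work surface at z = 0. Lengths are in mm, angles in rad, forces in N, time in s.
With the tool pointing down it reaches from about 350 to 875 mm from the base axis. Payload 4.2 kg.
Tool frame: the origin (TCP) lies midway between the tips of the shut fingers; the grasp point (between the pads) lies 19 mm behind it; z points along the fingers, y is the line along which they close (so a half turn about z gives the same grasp; the last joint's range is limited). The gripper opens to 85 mm and grips with 20 to 120 N. Pads are 22 mm wide; open, the fingers measure 114 mm over their backs; the gripper's body (76 mm by 85 mm) begins 54 mm behind the grasp point. The pads swing forward as they close: fully open they stand 13 mm farther back than shut.
Start: joints at [0.259, 0.385, 0.008, 0, -1.194, -0.259], TCP at [624.979, 0.025, 200.612] pointing down, gripper open.
Joint ranges: [-3.14, 3.14], [-1.21, 2.06], [-1.07, 1.41], [-3.16, 2.05], [-2.99, -0.16], [-3.1, 3.1]. Speed limits (rad/s): [2.79, 2.79, 3.14, 3.14, 3.14, 3.14].

### API

Orientations are given as a unit quaternion [x, y, z, w].
In Python, from bench import arm, eyes, nets gives the robot as it stands.
- The arm moves only by the tool apply_moves, never from a script. Its arguments are lists of equal length, an entry for each row: "delta_rot": the turn, a rotation vector about the tool's x, y, z as a fraction of full scale, a list of three; "xyz": the shift along the tool's x, y, z as a fraction of full scale, a list of three; "hand": the gripper command: -1 is fully open, 1 is shut, values between are in proportion. In form: {"delta_rot": [[ax, ay, az], ...], "xyz": [[dx, dy, dz], ...], "hand": [hand, ...]}. A call has 1 to 20 rows; each row shifts and turns the commanded pose from where the row before left it, along the tool's axes as they then stand; what a row does not reach is not made up. Full scale, the value 1, is 0.025 m for a shift and 6 degrees for a turn. A row lasts 1/12 s, in which the tool goes at most 41.7 mm and 7.16 degrees, less where a joint would pass 70% of its speed; a pose out of reach is approached as far as the arm can. A call with a number of a shift or a turn outside -1 to 1 is refused whole. A call with a gripper value outside its range is refused whole. The fingers move at their own pace and stop on an object; the grip force is fixed at half the most. Time passes only in rows, so rows that do not move let the fingers close. It gives the time, the measured TCP pose, the force, the opening and the grip force at its end, in the units of the state.
- arm.read_state(): the state, without advancing time (a new reading comes with each control period).
- eyes.get_image(name): name is "scene" or "side" or "wrist"; returns a dict with "frame" (420x560x3 uint8, red, green, blue), "range_z" (420x560 float32, mm along the optical axis (not along the pixel's ray), 0 where there is no reading), "camera_matrix" (3x3 intrinsics, pixels), "R" (3x3) and "t" (3): a world point X has camera coordinates R X + t; the wrist camera has in their place "hand_eye" (4x4, takes a point from camera to tool coordinates, whose origin is the TCP and whose axes are the flange's). Camera axes: x right, y down, z forward; pixel columns grow to the right and rows downward; lengths in mm; the calibration is good to about 2 mm. A picture is of the moment at which its call begins: read the wrist's pose just before it.
- arm.job_done(): hands the job in; it is judged then, once.
Trained networks look in a picture, given as the dict that the camera call returned (one of the last four; its "shot" number tells which), for a name from the list of things; names that differ only in an ending like _2 or _b are one class to them, and where a whole thing is asked for, a point or a joint stands for the part that bears it (a point fixed in the world has none). Each returns a list of dicts, best first, with "score" (0 to 1); they miss things now and then, are a little off and sometimes report something else, mostly with a low value. They report only what shows in the picture. A call takes as long as a camera call. They do not tell look-alikes from the thing itself.
- nets.look_for(name, picture): "bbox" ([left, top, right, bottom] in pixels, round what is visible of it).
- nets.masks_of(name, picture): "region" (420x560 bool, what is visible of it) and "bbox" ([left, top, right, bottom] in pixels, round what is visible of it).
The state is a dict: "clock": time; "joints": joint angles; "joint_vel": joint speeds; "joint_efforts": joint torques, N m; "position": TCP position; "ee_rot": TCP orientation; "contact_force": force on the tool from outside, world axes, zero at the start; "wrist_torque": the same for the moment, N m; "gripper_width": finger opening in mm; "grasp_force": force on a finger pad.
Only numpy, scipy, OpenCV 4.12 (cv2) and the standard library are available. Lean on these libraries where they do the work, as an engineer would, in place of code of your own. Each camera call takes 0.05 s, during which the arm holds its last target. There are 200 camera calls.

### The job

The three identical lidded tubs hold the balance's check weights, one in each: find the 500 g weight, the biggest, and set it gently, standing upright, in the middle of the balance's pan without overloading the pan. Leave every tub where it stands with a lid fully seated on it, the two smaller weights inside their own tubs, and do not disturb the bottle, the tube rack or the beaker.

Things in the scene. Friction and masses are not known exactly. Their poses are not given: they have to be found in the camera images.
- tub_a: One of three identical loose white plastic round tubs, outside diameter 118, inside diameter 112, height 68, wall 3, floor 5 thick, about 200 g. Origin: centre of its underside on the bench, z up. Each tub holds one standing weight within 6 mm of its middle and is closed by a lift-off lid.
- tub_b: One of three identical loose white plastic round tubs, outside diameter 118, inside diameter 112, height 68, wall 3, floor 5 thick, about 200 g. Origin: centre of its underside on the bench, z up. Each tub holds one standing weight within 6 mm of its middle and is closed by a lift-off lid.
- tub_c: One of three identical loose white plastic round tubs, outside diameter 118, inside diameter 112, height 68, wall 3, floor 5 thick, about 200 g. Origin: centre of its underside on the bench, z up. Each tub holds one standing weight within 6 mm of its middle and is closed by a lift-off lid.
- lid_a_grip (a point): Grip point of a loose white lid (three alike, each fits any tub, 80 g): disc diameter 122, 5 thick; upright grey knob diameter 24, 38 tall; below the disc a hollow tapered rim 7 deep (diameter 106 to 98) drops loosely into the tub. Point on the axis, 26 above the disc's top, 12 below the knob's top, 38 above that rim's foot; 99 above the tub's underside when seated. z up.
- lid_b_grip (a point): Grip point of a loose white lid (three alike, each fits any tub, 80 g): disc diameter 122, 5 thick; upright grey knob diameter 24, 38 tall; below the disc a hollow tapered rim 7 deep (diameter 106 to 98) drops loosely into the tub. Point on the axis, 26 above the disc's top, 12 below the knob's top, 38 above that rim's foot; 99 above the tub's underside when seated. z up.
- lid_c_grip (a point): Grip point of a loose white lid (three alike, each fits any tub, 80 g): disc diameter 122, 5 thick; upright grey knob diameter 24, 38 tall; below the disc a hollow tapered rim 7 deep (diameter 106 to 98) drops loosely into the tub. Point on the axis, 26 above the disc's top, 12 below the knob's top, 38 above that rim's foot; 99 above the tub's underside when seated. z up.
- big_mid (a point): Centre (half-way up) of the 500 g weight, the biggest of the three polished steel weights: body diameter 40 and 44 tall, above it a neck of diameter 16, 6 tall, and a knob of diameter 26, 11 tall; 61 tall overall, so this point is 30.5 above its underside. z is its axis, up. At the start it stands in one of the tubs, on the tub's floor.
- middle_mid (a point): Centre of the 200 g weight, same form, body diameter 28 and 32 tall, 50 tall overall; this point is 25 above its underside. Stands in another tub.
- small_mid (a point): Centre of the 100 g weight, same form, body diameter 22 and 24 tall, 40 tall overall; this point is 20 above its underside. Stands in another tub.
- pan_top (a point): Centre of the upper face of the steel pan (diameter 120, 4 thick) of the grey laboratory balance; 68 above the bench when empty. z up. The balance (210 long in its x, 165 wide in its y, housing top at 53) is fixed; the pan's centre lies 25 from the housing's centre along +x, roughly away from the robot; the display is on the robot's side.
- pan (a joint): How far the pan has sunk, m: 0 empty, grows downwards, end stop at 0.010. It is sprung at 2500 N/m: the 500 g weight sinks it 2 mm; 0.009 (about 22 N) is an overload.
- reagent: Bystander: closed amber glass bottle, diameter 68, 160 tall; origin at the centre of its underside.
- rack: Bystander: blue tube rack, 75 x 170, 65 tall with its tubes; origin at the centre of its underside, long side along its y.
- beaker: Bystander: empty glass beaker, diameter 70, 90 tall; origin at the centre of its underside.
Things that resemble listed ones, but are neither listed nor needed, are in the scene too. What is shaped like the tub_b but orange, purple or yellow is not meant.

How it is judged (in metres and radians):
On the way, in this order (a step that is already met when the one before it is completed fails the run):
1. a tub's lid is lifted clear (height (world z) of any of lid_a_grip, lid_b_grip, lid_c_grip above 0.125 m), for 0.1 s.
2. the 500 g weight is lifted out of its tub (height (world z) of big_mid above 0.1 m), for 0.1 s.
3. the 500 g weight stands upright in the middle of the pan, let go (horizontal distance between big_mid and pan_top below 0.015 m and z of big_mid in the frame of pan_top between 0.0265 and 0.0345 m and angle between big_mid's own z axis and vertical below 0.08 rad and contact force between big and the fingers below 0.1 N), for 0.2 s.
At the end, for the whole second after the job is handed in: The 500 g weight stands on the pan, upright (0.08 rad), within 15 mm of its centre, pan sunk under 4 mm; every tub has a lid seated (within 8 mm, level to 0.05 rad) and is within 30 mm of its start; the other two weights moved under 65 mm, so are still in their tubs (horizontal distance between big_mid and pan_top below 0.015 m and z of big_mid in the frame of pan_top between 0.0265 and 0.0345 m and angle between big_mid's own z axis and vertical below 0.08 rad and value of joint pan below 0.004 m and ((horizontal distance between lid_a_grip and tub_a below 0.008 m and z of lid_a_grip in the frame of tub_a between 0.095 and 0.102 m and angle between lid_a_grip's own z axis and vertical below 0.05 rad) or (horizontal distance between lid_b_grip and tub_a below 0.008 m and z of lid_b_grip in the frame of tub_a between 0.095 and 0.102 m and angle between lid_b_grip's own z axis and vertical below 0.05 rad) or (horizontal distance between lid_c_grip and tub_a below 0.008 m and z of lid_c_grip in the frame of tub_a between 0.095 and 0.102 m and angle between lid_c_grip's own z axis and vertical below 0.05 rad)) and ((horizontal distance between lid_a_grip and tub_b below 0.008 m and z of lid_a_grip in the frame of tub_b between 0.095 and 0.102 m and angle between lid_a_grip's own z axis and vertical below 0.05 rad) or (horizontal distance between lid_b_grip and tub_b below 0.008 m and z of lid_b_grip in the frame of tub_b between 0.095 and 0.102 m and angle between lid_b_grip's own z axis and vertical below 0.05 rad) or (horizontal distance between lid_c_grip and tub_b below 0.008 m and z of lid_c_grip in the frame of tub_b between 0.095 and 0.102 m and angle between lid_c_grip's own z axis and vertical below 0.05 rad)) and ((horizontal distance between lid_a_grip and tub_c below 0.008 m and z of lid_a_grip in the frame of tub_c between 0.095 and 0.102 m and angle between lid_a_grip's own z axis and vertical below 0.05 rad) or (horizontal distance between lid_b_grip and tub_c below 0.008 m and z of lid_b_grip in the frame of tub_c between 0.095 and 0.102 m and angle between lid_b_grip's own z axis and vertical below 0.05 rad) or (horizontal distance between lid_c_grip and tub_c below 0.008 m and z of lid_c_grip in the frame of tub_c between 0.095 and 0.102 m and angle between lid_c_grip's own z axis and vertical below 0.05 rad)) and distance of each of tub_a, tub_b, tub_c from where it was at the start of the episode below 0.03 m and distance of each of middle_mid, small_mid from where it was at the start of the episode below 0.065 m); the robot touches nothing.
It fails at once if the balance's pan is overloaded (pushed down 9 mm or more) (value of joint pan above 0.009 m).
It fails at once if a tub is tipped over (angle between any of tub_a, tub_b, tub_c's own z axis and vertical above 0.5 rad).
It fails at once if the bottle, the tube rack or the beaker is shifted by more than 30 mm or tipped (distance of any of reagent, rack, beaker from where it was at the start of the episode above 0.03 m or angle between any of reagent, rack, beaker's own z axis and vertical above 0.3 rad).
It also fails if it takes over 72 s, if anything falls off the work surface, if the arm or the gripper's body presses on something with over 40 N, if the wrist force passes 120 N, or if a joint passes its speed limit or range.

## Working session

There is one attempt and no reset: what is moved stays moved. The work goes in short steps, Python scripts to look and compute and a tool call to move; the robot and the scene stay as the last step left them, time stands still between calls to the robot, and variables do not carry over. Pictures are saved under pics/ and viewed, at most 10 in all, crops included, and the job is handed in when it is done.

Besides the shell and the picture viewer there is one more tool, called after "Call:" as name(argument=value, ...) on one line, values as JSON. apply_moves: Moves the arm, as the interface text tells. Its arguments: {"type":"object","properties":{"delta_rot":{"type":"array"},"xyz":{"type":"array"},"hand":{"type":"array"}},"required":["delta_rot","xyz","hand"]}

```bash
mkdir -p pics; cat > h.py <<'E'
import numpy as np, cv2
from bench import arm, eyes, nets
from scipy.spatial.transform import Rotation as Rn
def pose():
    s=arm.read_state(); return Rn.from_quat(s["ee_rot"]).as_matrix(), np.array(s["position"]), s
def cloud(p, Rt=None):
    """world xyz per pixel (420,560,3), nan where no depth"""
    K=np.array(p["camera_matrix"]); z=np.array(p["range_z"],float); z[z==0]=np.nan
    v,u=np.mgrid[:z.shape[0],:z.shape[1]]
    c=np.stack([(u-K[0,2])/K[0,0]*z,(v-K[1,2])/K[1,1]*z,z],-1)
    if "R" in p: return (c-np.array(p["t"]).ravel())@np.array(p["R"])
    H=np.array(p["hand_eye"]); c=c@H[:3,:3].T+H[:3,3]
    return c@Rt[0].T+Rt[1]
def save(p,name,crop=None,k=1):
    f=p["frame"][...,::-1]
    if crop: f=f[crop[1]:crop[3],crop[0]:crop[2]]
    cv2.imwrite("pics/"+name,cv2.resize(f,None,fx=k,fy=k))
def circ(xy):
    """least-squares circle through 2d points"""
    A=np.c_[2*xy,np.ones(len(xy))]; s=np.linalg.lstsq(A,(xy**2).sum(1),rcond=None)[0]
    return s[:2],np.sqrt(s[2]+s[:2]@s[:2])
E
cat > look.py <<'E'
from h import *
R,t,s=pose(); print(s["position"],s["ee_rot"],s["clock"],s["contact_force"])
for cam in ("scene","side","wrist"):
    p=eyes.get_image(cam); save(p,cam+"0.png"); W=cloud(p,(R,t))
    for n in ("tub_a","lid_a_grip","pan_top","reagent","rack","beaker"):
        for d in nets.masks_of(n,p):
            q=W[d["region"]]; q=q[~np.isnan(q[:,0])]
            if len(q): print(cam,n,round(d["score"],2),np.round(d["bbox"]),np.round(np.median(q,0)),np.round(np.percentile(q,2,axis=0)),np.round(np.percentile(q,98,axis=0)))
E
python3 look.py
```

```text
[6.24345744e+02 2.52874859e-02 1.99495469e+02] [-0.70704351  0.70716918  0.00075509 -0.00080824] 0.0 [-0.31216045 -0.42292316  0.41525427]
scene tub_a 0.82 [284. 206. 322. 225.] [632.  47.  36.] [572.  38.   7.] [669.  94.  64.]
scene tub_a 0.76 [227. 311. 263. 333.] [ 661. -323.   33.] [ 604. -347.    5.] [ 672. -268.   63.]
scene tub_a 0.75 [196. 351. 250. 406.] [ 663. -457.    7.] [ 615. -511.    2.] [ 728. -403.   70.]
scene tub_a 0.67 [285. 308. 324. 358.] [ 788. -256.    8.] [ 737. -321.    2.] [ 844. -207.   70.]
scene tub_a 0.63 [190. 204. 231. 248.] [376. -90.  22.] [ 328. -154.    2.] [442. -41.  70.]
scene tub_a 0.57 [243. 251. 279. 270.] [ 592. -139.   36.] [ 532. -151.    7.] [617. -86.  66.]
scene lid_a_grip 0.67 [237. 220. 280. 261.] [562. -97.  74.] [ 506. -147.   70.] [612. -38. 112.]
scene pan_top 0.68 [237. 223. 283. 263.] [562. -96.  74.] [ 504. -147.   69.] [614. -38. 112.]
scene pan_top 0.64 [311. 145. 347. 175.] [610. 288.  69.] [555. 235.  57.] [663. 343.  73.]
scene reagent 0.77 [323. 100. 344. 140.] [570. 424.  91.] [536. 409.   5.] [596. 455. 162.]
scene ra
[... 1061 characters left out ...]
86.] [550. 462. 100.] [528. 425.   3.] [588. 481. 160.]
side rack 0.67 [189. 190. 243. 247.] [781.  53.  43.] [751. -49.   0.] [832. 117.  65.]
side rack 0.24 [209. 274. 264. 316.] [605. 294.  67.] [551. 238.  62.] [662. 346.  70.]
side beaker 0.76 [349. 121. 365. 150.] [ 502. -450.   62.] [ 473. -505.    2.] [ 533. -436.   90.]
wrist tub_a 0.72 [244. 211. 351. 259.] [613.  44.  36.] [562.  39.  -1.] [658.  70.  69.]
wrist tub_a 0.67 [482.   0. 560. 146.] [424. -93.  24.] [ 363. -143.    4.] [439. -43.  68.]
wrist lid_a_grip 0.62 [294.   2. 454. 154.] [557. -93.  73.] [ 500. -139.   71.] [609. -39. 111.]
wrist rack 0.88 [ 50. 114. 160. 300.] [785.  16.  44.] [749. -55.   9.] [826. 104.  65.]
```

View pics/scene0.png

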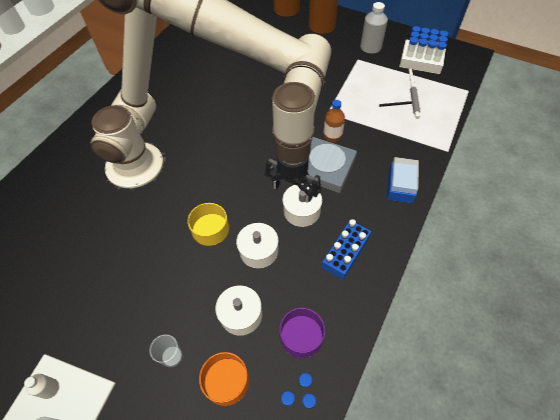

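View pics/side0.png

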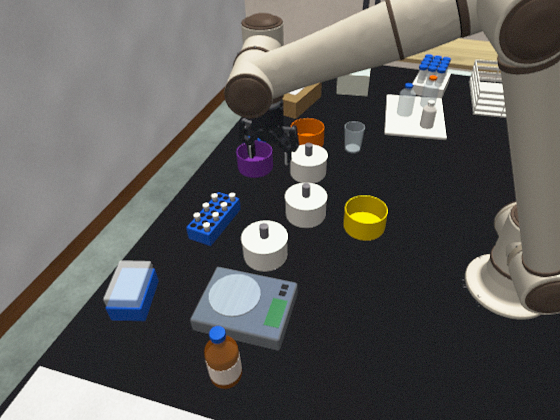

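Candidates are the three white lidded tubs: scene (302,205), (257,245) and (239,310). The yellow (208,225), purple (302,332) and orange (224,378) open bowls are decoys. The pan is at scene (328,157). Next I measure the knobs, discs and pan.

```bash
cat > meas.py <<'E'
from h import *
R,t,s=pose(); print(np.round(s["position"],1),s["clock"])
C=[(612,98),(562,-93),(608,-283)]
for cam in ("scene","side","wrist"):
    p=eyes.get_image(cam); W=cloud(p,(R,t)); Z=W[...,2]
    if cam=="wrist": save(p,"wrist1.png")
    for c in C:
        d=np.hypot(W[...,0]-c[0],W[...,1]-c[1])
        out=[cam,c]
        for r,lo,hi in ((35,108,118),(80,68,78)):
            q=W[(d<r)&(Z>lo)&(Z<hi)]
            if len(q)>8: out+=[len(q),np.round(np.median(q,0)),np.round((q.min(0)+q.max(0))/2),np.round(np.ptp(q,axis=0)), np.round(cv2.minEnclosingCircle(q[:,:2].astype(np.float32))[0])]
        print(*out)
    d=np.hypot(W[...,0]-608,W[...,1]-290); q=W[(d<72)&(Z>62)&(Z<76)]
    if len(q)>8: print(cam,"pan",np.round(np.median(q,0)),cv2.minEnclosingCircle(q[:,:2].astype(np.float32)))
    q=W[(d<170)&(Z>45)&(Z<58)]
    if len(q)>8: print("house",cv2.minAreaRect(q[:,:2].astype(np.float32)))
E
python3 meas.py
```

```text
[625.    0.  200.6] 1.05
scene (612, 98) 34 [609.  95. 112.] [610.  96. 112.] [20. 20.  6.] [609.  96.] 706 [610.  82.  74.] [610.  94.  73.] [120. 115.  10.] [609.  98.]
scene (562, -93) 46 [558. -93. 112.] [558. -93. 112.] [21. 21.  8.] [559. -93.] 1082 [562. -97.  74.] [558. -93.  73.] [122. 122.  10.] [558. -92.]
scene (608, -283) 60 [ 613. -290.  111.] [ 613. -290.  112.] [22. 22.  7.] [ 613. -290.] 1437 [ 616. -294.   74.] [ 613. -290.   73.] [121. 120.  10.] [ 612. -289.]
scene pan [609. 288.  69.] ((609.66650390625, 291.4425964355469), 62.010066986083984)
house ((604.7650146484375, 327.1588439941406), (160.9208526611328, 245.11904907226562), 4.5295000076293945)
side (612, 98) 43 [607. 102. 110.] [608. 104. 110.] [22. 24.  4.] [607. 104.] 1128 [603. 109.  72.] [608. 101.  73.] [121. 123.  10.] [609. 101.]
side (562, -93) 33 [555. -90. 110.] [556. -90. 110.] [24. 20.  4.] [556. -90.] 827 [549. -81.  72.] [556. -91.  72.] [122. 126.   9.] [556. -91.]
side (608, -283) 23 [ 610. -285.  110.] [ 610. -288.  110.] [20. 24.  4.] [ 611. -288.] 550 [ 601. -275.   72.] [ 608. -284.   73.] [117. 125.  10.] [ 609. -284.]
side pan [605. 295.  67.] ((605.6674194335938, 292.3851013183594), 61.28673553466797)
house ((580.781494140625, 286.6753845214844), (209.46417236328125, 311.6822814941406), 4.028225421905518)
wrist (612, 98) 596 [608.  97. 111.] [607.  98. 111.] [22. 24.  5.] [607.  98.] 11338 [608.  90.  74.] [607.  98.  73.] [121. 122.  10.] [607.  98.]
wrist (562, -93) 1040 [556. -92. 112.] [556. -92. 111.] [23. 23.  6.] [556. -92.] 18653 [558. -93.  74.] [555. -87.  74.] [121. 111.   8.] [555. -92.]
wrist (608, -283)
house ((586.681640625, 229.3297882080078), (205.15208435058594, 51.06435012817383), 3.9763481616973877)
```

Call:
apply_moves(delta_rot=[[0,0,0],[0,0,0],[0,0,0],[0,0,0],[0,0,0],[0,0,0],[0,0,0],[0,0,0],[0,0,0],[0,0,0],[0,0,0]], xyz=[[-0.5,0.1,0],[-0.98,0.2,0],[-0.98,0.2,0],[-0.98,0.18,0],[-0.48,0,0.2],[0,0,0.9],[0,0,0.9],[0,0,0.9],[0,0,0.9],[0,0,0.6],[0,0,0]], hand=[-1,-1,-1,-1,-1,-1,-1,-1,-1,-1,-1])

```text
clock: 2.12
position: [605.2, 97.4, 86.3]
ee_rot: [-0.707, 0.707, 0.002, -0.004]
contact_force: [0.3, -0.1, 0.1]
gripper_width: 85.4
grasp_force: 0.0
```

Call:
apply_moves(delta_rot=[[0,0,0],[0,0,0],[0,0,0],[0,0,0],[0,0,0],[0,0,0],[0,0,0],[0,0,0],[0,0,0]], xyz=[[0,-0.1,0.2],[0,0,0],[0,0,0],[0,0,0],[0,0,0],[0,0,0],[0,0,0],[0,0,0],[0,0,0]], hand=[-1,1,1,1,1,1,1,1,1])

```text
clock: 2.87
position: [610.5, 98.0, 85.8]
ee_rot: [-0.707, 0.707, -0.0, 0.0]
contact_force: [0.0, 0.5, 0.8]
gripper_width: 0.1
grasp_force: 0.0
```

```bash
python3 meas.py; python3 -c "
from h import *
a=eyes.get_image('side'); b=eyes.get_image('wrist'); print(pose()[2]['gripper_width'])
f=np.hstack([cv2.resize(a['frame'][120:330,200:360],(400,525)),cv2.resize(b['frame'],(400,525))]); cv2.imwrite('pics/g1.png',f[...,::-1])"
```

```text
[610.5  98.   85.8] 2.8667
scene (612, 98) 18 [615.  92. 111.] [611.  94. 112.] [23. 13.  8.] [611.  96.] 810 [620.  88.  74.] [610.  97.  73.] [121. 119.  10.] [609.  97.]
scene (562, -93) 49 [560. -93. 112.] [559. -93. 112.] [24. 22.  8.] [559. -92.] 1093 [562. -97.  74.] [558. -93.  73.] [121. 120.  10.] [558. -93.]
scene (608, -283) 59 [ 613. -289.  112.] [ 613. -290.  113.] [22. 23.  9.] [ 613. -290.] 1425 [ 616. -294.   74.] [ 613. -290.   73.] [121. 121.  10.] [ 613. -289.]
scene pan [619. 292.  69.] ((606.5331420898438, 290.4479064941406), 62.69921112060547)
house ((582.263427734375, 326.0811767578125), (209.5057373046875, 242.45687866210938), 2.965282678604126)
side (612, 98) 26 [605. 106. 110.] [609. 104. 113.] [21. 18. 10.] [608. 102.] 1087 [601. 110.  72.] [608. 101.  73.] [121. 122.  10.] [608. 101.]
side (562, -93) 30 [555. -89. 110.] [555. -88. 110.] [21. 20.  4.] [556. -87.] 820 [549. -81.  72.] [556. -90.  73.] [121. 123.  10.] [558. -90.]
side (608, -283) 288 [ 582. -269.   72.] [ 590. -280.   73.] [ 79. 110.  10.] [ 603. -282.]
side pan [605. 295.  67.] ((606.23681640625, 291.7984619140625), 61.646095275878906)
house ((580.7578735351562, 285.70416259765625), (208.96881103515625, 309.40789794921875), 4.268223285675049)
wrist (612, 98) 612 [607.  90. 111.] [608.  91. 111.] [23. 11.  5.] [608.  96.] 29777 [607.  83.  74.] [608.  93.  74.] [121. 110.   8.] [608.  98.]
wrist (562, -93)
wrist (608, -283)
house ((602.1597900390625, 209.7949981689453), (18.151845932006836, 174.0649871826172), 89.41069793701172)
-0.16398280005163274
```

View pics/g1.png

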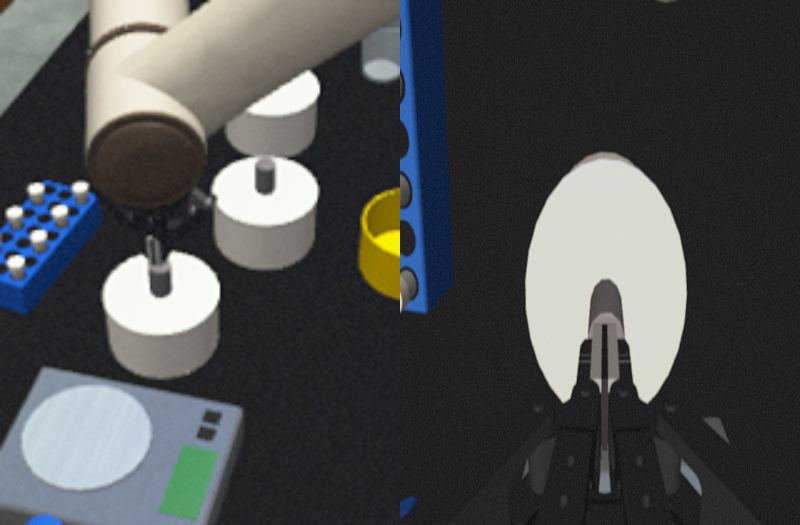

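```bash
python3 -c "
from h import *
R,t,s=pose(); p=eyes.get_image('wrist'); W=cloud(p,(R,t)); 
print(np.array(p['hand_eye']).round(3), s['joints'])
for v in range(200,420,10):
  print(v,[tuple(np.nan_to_num(W[v,u]).round().astype(int)) for u in (262,272,276,280,284,288,298)])
"
```

```text
[[ 1.00000e-03 -9.57000e-01 -2.91000e-01  7.50160e+01]
 [ 1.00000e+00  0.00000e+00  1.00000e-03  1.53000e+00]
 [-1.00000e-03 -2.91000e-01  9.57000e-01 -1.73848e+02]
 [ 0.00000e+00  0.00000e+00  0.00000e+00  1.00000e+00]] [ 4.20605191e-01  4.72815867e-01 -1.60265145e-01 -1.79086201e-06
 -9.37785838e-01 -4.20642098e-01]
200 [(np.int64(621), np.int64(74), np.int64(74)), (np.int64(616), np.int64(75), np.int64(74)), (np.int64(614), np.int64(75), np.int64(73)), (np.int64(612), np.int64(75), np.int64(73)), (np.int64(610), np.int64(75), np.int64(74)), (np.int64(608), np.int64(75), np.int64(74)), (np.int64(603), np.int64(75), np.int64(73))]
210 [(np.int64(621), np.int64(80), np.int64(74)), (np.int64(616), np.int64(80), np.int64(73)), (np.int64(614), np.int64(80), np.int64(74)), (np.int64(0), np.int64(0), np.int64(0)), (np.int64(610), np.int64(80), np.int64(73)), (np.int64(608), np.int64(80), np.int64(74)), (np.int64(603), np.int64(80), np.int64(74))]
220 [(np.int64(622), np.int64(86), np.int64(74)), (np.int64(616), np.int64(86), np.int64(73)), (np.int64(614), np.int64(86), np.int64(73)), (np.
[... 5685 characters left out ...]
(np.int64(605), np.int64(105), np.int64(172))]
400 [(np.int64(614), np.int64(83), np.int64(198)), (np.int64(612), np.int64(87), np.int64(194)), (np.int64(611), np.int64(87), np.int64(193)), (np.int64(610), np.int64(88), np.int64(193)), (np.int64(609), np.int64(87), np.int64(194)), (np.int64(608), np.int64(87), np.int64(193)), (np.int64(606), np.int64(87), np.int64(193))]
410 [(np.int64(614), np.int64(87), np.int64(197)), (np.int64(612), np.int64(87), np.int64(197)), (np.int64(611), np.int64(86), np.int64(197)), (np.int64(610), np.int64(87), np.int64(196)), (np.int64(609), np.int64(86), np.int64(197)), (np.int64(608), np.int64(86), np.int64(197)), (np.int64(606), np.int64(86), np.int64(197))]
```

Call:
apply_moves(delta_rot=[[0,0,0],[0,0,0],[0,0,0],[0,0,0]], xyz=[[0,0,-0.3],[0,0,-0.8],[0,0,-0.7],[0,0,0]], hand=[1,1,1,1])

```text
clock: 3.5
position: [613.3, 98.6, 135.4]
ee_rot: [0.707, -0.707, 0.002, -0.004]
contact_force: [0.2, 0.9, 0.7]
gripper_width: 0.0
grasp_force: 0.0
```

```bash
python3 -c "
from h import *
R,t,s=pose();print(t,s['gripper_width'])
a=eyes.get_image('side'); b=eyes.get_image('wrist')
for n,p in (('side',a),('wrist',b)):
  W=cloud(p,(R,t)); d=np.hypot(W[...,0]-609,W[...,1]-98)
  q=W[(d<22)&(W[...,2]>78)]
  print(n,np.histogram(q[:,2],bins=range(78,190,6)))
f=np.hstack([cv2.resize(a['frame'][120:330,200:360],(400,525)),cv2.resize(b['frame'],(400,525))]); cv2.imwrite('pics/g2.png',f[...,::-1])"
```

```text
[613.2671562   98.64811154 135.36934802] 0.0029942723058068717
side (array([10, 16, 15, 15, 26, 40,  0,  0,  0,  0,  0,  0,  0,  0,  3, 10, 25,
       18]), array([ 78,  84,  90,  96, 102, 108, 114, 120, 126, 132, 138, 144, 150,
       156, 162, 168, 174, 180, 186]))
wrist (array([  75,   94,   94,  103,  121, 1096,  227,    0,    0,    0,    0,
          0,    0,    0,    0,  132,  444,  528]), array([ 78,  84,  90,  96, 102, 108, 114, 120, 126, 132, 138, 144, 150,
       156, 162, 168, 174, 180, 186]))
```

View pics/g2.png

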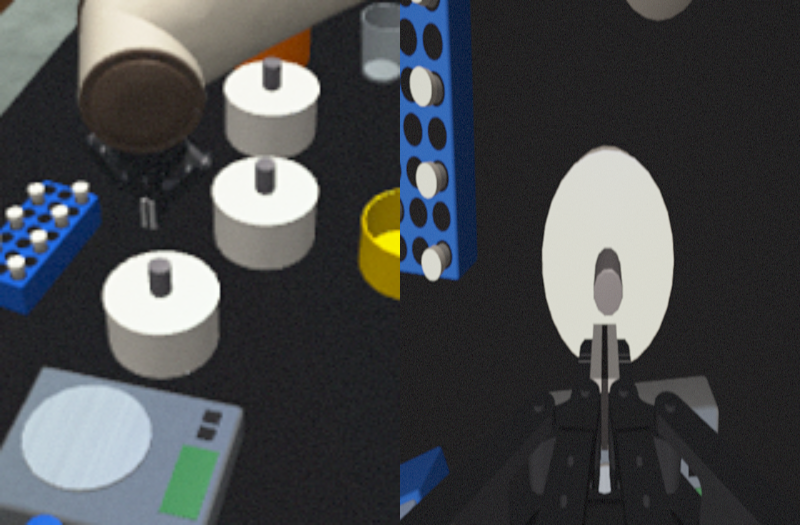

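```bash
python3 -c "
from h import *
R,t,s=pose();print(t,s['gripper_width'])
for cam in ('wrist','side','scene'):
  p=eyes.get_image(cam); W=cloud(p,(R,t)); T=(W-t)@R
  m=(np.hypot(T[...,0],T[...,1])<25)&(T[...,2]<5)&(T[...,2]>-60)
  q=T[m]; q=q[np.argsort(-q[:,2])]; print(cam,len(q),q[:12].round(1).tolist())
"
```

```text
[610.89862662  98.27661188 131.7181538 ] 0.14160938863194217
wrist 2052 [[11.1, -2.9, -35.2], [11.2, 5.7, -35.3], [11.2, -2.5, -35.4], [11.2, 6.5, -35.5], [11.3, 1.6, -35.6], [11.3, 7.3, -35.6], [11.3, -4.5, -35.6], [11.4, 3.6, -35.7], [10.9, 7.3, -35.8], [11.4, 4.9, -35.8], [10.9, -3.3, -35.8], [11.0, 8.1, -35.9]]
side 96 [[-7.9, 6.7, -29.2], [-11.1, 2.8, -30.7], [-9.5, -3.1, -31.0], [-6.9, 9.1, -32.3], [-12.0, 5.9, -32.4], [-12.4, -4.4, -33.1], [-6.1, 8.9, -34.8], [-10.3, 8.0, -34.9], [-12.9, 1.2, -35.1], [-12.4, 3.6, -35.4], [-6.1, 11.6, -35.6], [-11.6, -4.6, -35.6]]
scene 48 [[4.7, -4.5, -26.1], [11.8, -4.6, -35.0], [6.0, -8.1, -35.1], [12.4, 1.7, -36.7], [10.9, -4.0, -38.5], [9.6, -6.6, -38.5], [12.3, 5.0, -39.4], [7.8, 10.6, -40.2], [5.2, -10.8, -40.7], [14.5, -2.5, -42.0], [9.3, -12.8, -42.1], [12.8, 1.6, -42.1]]
```

The cameras agree that the fingertips sit about 35 mm behind the reported TCP. At reported z 86 the fingers therefore shut just above the knob, so I need to go 35 mm lower than the readings suggest.

Call:
apply_moves(delta_rot=[[0,0,0],[0,0,0],[0,0,0],[0,0,0],[0,0,0],[0,0,0],[0,0,0],[0,0,0],[0,0,0],[0,0,0],[0,0,0],[0,0,0],[0,0,0],[0,0,0]], xyz=[[0,0,0],[0,0,0],[0,0,0],[0,0,0],[0,0,0.7],[0,0,0.7],[0,0,0.7],[0,0,0.6],[0,0,0.3],[0,0,0.2],[0,0,0.1],[0,0,0],[0,0,0],[0,0,0]], hand=[-1,-1,-1,-1,-1,-1,-1,-1,-1,-1,-1,-1,-1,-1])

```text
clock: 4.92
position: [611.1, 98.2, 49.1]
ee_rot: [0.707, -0.707, 0.0, -0.001]
contact_force: [-0.2, -0.6, -0.1]
gripper_width: 85.3
grasp_force: 0.0
```

Call:
apply_moves(delta_rot=[[0,0,0],[0,0,0],[0,0,0],[0,0,0],[0,0,0],[0,0,0]], xyz=[[0,0,0],[0,0,0],[0,0,0],[0,0,0],[0,0,0],[0,0,0]], hand=[1,1,1,1,1,1])

```text
clock: 5.42
position: [610.8, 98.1, 48.4]
ee_rot: [0.707, -0.707, 0.0, -0.0]
contact_force: [1.0, -0.5, 0.2]
gripper_width: 22.3
grasp_force: 58.6
```

Call:
apply_moves(delta_rot=[[0,0,0],[0,0,0],[0,0,0],[0,0,0],[0,0,0],[0,0,0],[0,0,0],[0,0,0],[0,0,0],[0,0,0],[0,0,0],[0,0,0],[0,0,0]], xyz=[[0,0,-0.2],[0,0,-0.4],[0,0,-0.7],[0,0,-0.8],[0,0,-0.8],[0,0.3,-0.1],[0,0.7,0],[0,1,0],[0,1,0],[0,1,0],[0,0.8,0],[0,0.4,0],[0,0,0]], hand=[1,1,1,1,1,1,1,1,1,1,1,1,1])

```text
clock: 6.5
position: [478.2, 97.7, 123.3]
ee_rot: [0.707, -0.707, -0.0, 0.0]
contact_force: [0.6, -0.1, -0.6]
gripper_width: 22.5
grasp_force: 58.9
```

```bash
cat > peek.py <<'E'
import sys; from h import *
cx,cy=float(sys.argv[1]),float(sys.argv[2])
R,t,s=pose();print(t.round(1),s['gripper_width'],s['clock']); F=[]
for cam in ('scene','side'):
  p=eyes.get_image(cam); W=cloud(p,(R,t)); d=np.hypot(W[...,0]-cx,W[...,1]-cy)
  q=W[(d<48)&(W[...,2]<100)]
  if len(q)<5: print(cam,"hidden"); continue
  k=q[(q[:,2]>15)]; h=np.percentile(k[:,2],98) if len(k) else 0
  top=k[k[:,2]>h-5] if len(k) else k
  print(cam,len(q),len(k),'height',round(h,1),'top centre',top.mean(0).round(1),np.ptp(top,axis=0).round(1),'body spread',np.ptp(k,axis=0).round(1))
  q=np.array(p["R"])@[cx,cy,40]+np.array(p["t"]).ravel(); q=np.array(p["camera_matrix"])@q; u,v=(q[:2]/q[2]).astype(int)
  F.append(cv2.resize(p['frame'][max(v-40,0):v+40,max(u-40,0):u+40],(400,400)))
cv2.imwrite('pics/'+sys.argv[3],np.hstack(F)[...,::-1])
E
python3 peek.py 608 98 pk1.png
```

```text
[478.2  97.7 123.3] 22.52811749354091 6.5
scene 365 87 height 58.6 top centre [609.9  94.5  56.2] [16.9 16.3  5.1] body spread [28.2 24.8 43.6]
side 300 131 height 55.4 top centre [606.7  99.   53.7] [17.7 18.7  5.7] body spread [26.1 24.9 39.6]
```

View pics/pk1.png

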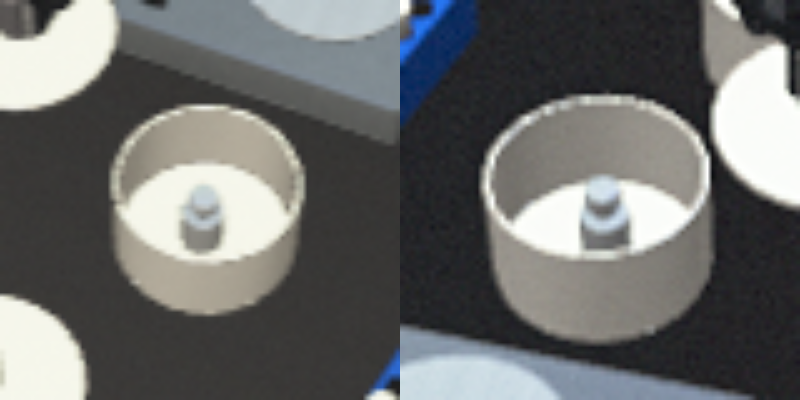

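Tub B, at scene (302,205), holds a weight about 55 mm high at the top, so it is the 200 g one. I'll put its lid back.

Call:
apply_moves(delta_rot=[[0,0,0],[0,0,0],[0,0,0],[0,0,0],[0,0,0],[0,0,0],[0,0,0],[0,0,0],[0,0,0],[0,0,0],[0,0,0],[0,0,0],[0,0,0],[0,0,0],[0,0,0],[0,0,0]], xyz=[[0,-0.3,0],[0,-0.7,0],[0,-1,0],[0,-1,0],[0,-1,0],[0,-0.8,0],[0,-0.4,0],[0,0,0],[0,0,0.6],[0,0,0.8],[0,0,0.6],[0,0,0.4],[0,0,0.3],[0,0,0.2],[0,0,0.07],[0,0,0]], hand=[1,1,1,1,1,1,1,1,1,1,1,1,1,1,1,1])

```text
clock: 7.93
position: [610.8, 98.1, 49.1]
ee_rot: [0.707, -0.707, 0.0, -0.0]
contact_force: [0.4, 0.1, -1.0]
gripper_width: 22.7
grasp_force: 58.8
```

Call:
apply_moves(delta_rot=[[0,0,0],[0,0,0],[0,0,0],[0,0,0],[0,0,0],[0,0,0],[0,0,0],[0,0,0],[0,0,0],[0,0,0]], xyz=[[0,0,0.03],[0,0,0],[0,0,0],[0,0,0],[0,0,0],[0,0,-0.5],[0,0,-0.9],[0,0,-0.9],[0,0,-0.7],[0,0,0]], hand=[1,-1,-1,-1,-1,-1,-1,-1,-1,-1])

```text
clock: 8.77
position: [613.3, 98.8, 128.0]
ee_rot: [0.707, -0.707, 0.002, -0.004]
contact_force: [0.5, 0.4, 0.8]
gripper_width: 85.5
grasp_force: 0.0
```

```bash
python3 meas.py
```

```text
[613.3  98.8 128. ] 8.7667
scene (612, 98) 39 [612.  97. 112.] [612.  96. 112.] [23. 21.  6.] [612.  97.] 901 [616.  93.  74.] [612.  99.  73.] [121. 121.  10.] [612.  99.]
scene (562, -93) 49 [558. -94. 112.] [559. -93. 112.] [21. 22.  9.] [558. -93.] 1082 [562. -97.  74.] [558. -93.  73.] [122. 121.  10.] [559. -92.]
scene (608, -283) 62 [ 613. -290.  112.] [ 612. -290.  112.] [22. 23.  7.] [ 613. -290.] 1425 [ 616. -294.   74.] [ 613. -290.   73.] [122. 121.  10.] [ 613. -290.]
scene pan [620. 301.  69.] ((611.6731567382812, 293.1852722167969), 61.38336944580078)
house ((583.62890625, 323.4423828125), (207.37623596191406, 248.61302185058594), 3.110759973526001)
side (612, 98) 45 [609. 102. 110.] [609. 100. 111.] [23. 23.  6.] [609. 100.] 1122 [604. 109.  72.] [610. 101.  73.] [122. 123.  10.] [610. 100.]
side (562, -93) 32 [554. -88. 110.] [556. -88. 110.] [23. 24.  4.] [555. -89.] 760 [546. -81.  72.] [553. -90.  73.] [116. 123.   9.] [555. -90.]
side (608, -283) 25 [ 609. -286.  109.] [ 609. -288.  110.] [22. 23.  5.] [ 609. -288.] 559 [ 601. -275.   72.] [ 609. -286.   73.] [118. 123.  10.] [ 609. -287.]
side pan [605. 295.  67.] ((607.4114990234375, 292.33233642578125), 61.425724029541016)
house ((580.992919921875, 286.65179443359375), (210.50726318359375, 311.2410888671875), 4.104506969451904)
wrist (612, 98) 1499 [612.  97. 116.] [612.  99. 113.] [23. 23. 10.] [612.  99.] 16862 [603.  90.  77.] [612.  99.  76.] [121. 121.   4.] [612.  99.]
wrist (562, -93)
wrist (608, -283)
wrist pan [610. 234.  72.] ((608.495361328125, 237.11758422851562), 27.992050170898438)
house ((601.0040893554688, 240.5285186767578), (181.4687957763672, 70.10100555419922), 4.049397945404053)
```

Call:
apply_moves(delta_rot=[[0,0,0],[0,0,0],[0,0,0],[0,0,0],[0,0,0],[0,0,0],[0,0,0],[0,0,0],[0,0,0],[0,0,0],[0,0,0],[0,0,0],[0,0,0],[0,0,0],[0,0,0],[0,0,0],[0,0,0]], xyz=[[0.4,0.14,0],[0.8,0.2,0],[1,0.3,0],[1,0.3,0],[1,0.3,0],[1,0.3,0],[1,0.3,0],[0.8,0.2,0],[0.6,0.1,0],[0,0,0],[0,0,0.5],[0,0,0.8],[0,0,0.8],[0,0,0.5],[0,0,0.3],[0,0,0.1],[0,0,0]], hand=[-1,-1,-1,-1,-1,-1,-1,-1,-1,-1,-1,-1,-1,-1,-1,-1,-1])

```text
clock: 10.33
position: [556.6, -91.9, 47.4]
ee_rot: [0.707, -0.707, -0.0, 0.001]
contact_force: [-0.8, 0.3, 0.6]
gripper_width: 85.5
grasp_force: 0.0
```

Call:
apply_moves(delta_rot=[[0,0,0],[0,0,0],[0,0,0],[0,0,0],[0,0,0],[0,0,0],[0,0,0],[0,0,0],[0,0,0],[0,0,0],[0,0,0],[0,0,0],[0,0,0],[0,0,0],[0,0,0],[0,0,0],[0,0,0],[0,0,0]], xyz=[[0,0,0],[0,0,0],[0,0,0],[0,0,0],[0,0,0],[0,0,-0.2],[0,0,-0.4],[0,0,-0.7],[0,0,-0.8],[0,0,-0.8],[0,-0.3,-0.1],[0,-0.7,0],[0,-1,0],[0,-1,0],[0,-1,0],[0,-0.8,0],[0,-0.4,0],[0,0,0]], hand=[1,1,1,1,1,1,1,1,1,1,1,1,1,1,1,1,1,1])

```text
clock: 11.83
position: [688.8, -91.9, 121.7]
ee_rot: [-0.707, 0.707, 0.0, -0.0]
contact_force: [0.1, -0.3, -0.9]
gripper_width: 22.7
grasp_force: 58.9
```

```bash
python3 peek.py 557 -91 pk2.png
```

```text
[688.8 -91.9 121.7] 22.653751276265865 11.8333
scene 507 55 height 48.1 top centre [561.7 -93.2  45.9] [13.3 11.6  5.3] body spread [21.9 18.1 33.5]
side 143 54 height 46.1 top centre [558.  -90.1  43.7] [12.2 10.3  5.8] body spread [25.1 57.6 26.9]
```

Tub M's weight tops out at about 45 mm, so it is the 100 g one, and the 500 g weight must be in the far tub at scene (239,310). I'll restore this lid and then open that tub.

Call:
apply_moves(delta_rot=[[0,0,0],[0,0,0],[0,0,0],[0,0,0],[0,0,0],[0,0,0],[0,0,0],[0,0,0],[0,0,0],[0,0,0],[0,0,0],[0,0,0],[0,0,0],[0,0,0],[0,0,0],[0,0,0]], xyz=[[0,0.3,0],[0,0.7,0],[0,1,0],[0,1,0],[0,1,0],[0,0.8,0],[0,0.4,0],[0,0,0],[0,0,0.6],[0,0,0.8],[0,0,0.6],[0,0,0.4],[0,0,0.3],[0,0,0.2],[0,0,0.1],[0,0,0]], hand=[1,1,1,1,1,1,1,1,1,1,1,1,1,1,1,1])

```text
clock: 13.27
position: [557.8, -92.0, 48.9]
ee_rot: [0.707, -0.707, 0.001, -0.0]
contact_force: [0.2, 0.3, 0.9]
gripper_width: 22.4
grasp_force: 59.1
```

Call:
apply_moves(delta_rot=[[0,0,0],[0,0,0],[0,0,0],[0,0,0],[0,0,0],[0,0,0],[0,0,0],[0,0,0],[0,0,0],[0,0,0]], xyz=[[0,0,0],[0,0,0],[0,0,0],[0,0,0],[0,0,0],[0,0,-0.5],[0,0,-0.9],[0,0,-0.9],[0,0,-0.7],[0,0,0]], hand=[-1,-1,-1,-1,-1,-1,-1,-1,-1,-1])

```text
clock: 14.1
position: [559.8, -92.1, 127.4]
ee_rot: [0.707, -0.707, 0.003, -0.003]
contact_force: [1.0, 0.7, 0.1]
gripper_width: 85.4
grasp_force: 0.0
```

```bash
python3 meas.py | grep -v -e house
```

```text
[559.8 -92.1 127.4] 14.1
scene (612, 98) 40 [613.  96. 112.] [613.  96. 112.] [23. 21.  9.] [613.  97.] 910 [616.  93.  74.] [612.  99.  73.] [120. 123.  10.] [612.  99.]
scene (562, -93) 50 [559. -94. 112.] [559. -93. 112.] [23. 24.  8.] [559. -92.] 1044 [561. -99.  74.] [559. -92.  73.] [122. 121.  10.] [558. -92.]
scene (608, -283) 64 [ 614. -291.  111.] [ 613. -290.  112.] [22. 24.  8.] [ 613. -290.] 1430 [ 616. -294.   74.] [ 612. -289.   73.] [122. 120.  10.] [ 613. -289.]
scene pan [609. 287.  69.] ((608.5902709960938, 290.2460632324219), 62.49433517456055)
side (612, 98) 39 [610. 103. 110.] [609. 102. 110.] [22. 23.  5.] [610. 102.] 1118 [604. 109.  72.] [609. 101.  73.] [123. 123.  10.] [611. 101.]
side (562, -93) 34 [557. -87. 110.] [557. -87. 111.] [21. 22.  6.] [558. -88.] 831 [551. -81.  72.] [556. -90.  73.] [120. 123.  10.] [555. -90.]
side (608, -283) 336 [ 612. -262.   72.] [ 610. -278.   73.] [108. 107.  10.] [ 606. -282.]
side pan [605. 295.  67.] ((606.0740356445312, 292.37713623046875), 61.033424377441406)
wrist (612, 98) 1037 [619.  42.  77.] [611.  49.  73.] [66. 24. 10.] [611.  49.]
wrist (562, -93) 1491 [558. -94. 115.] [559. -93. 113.] [24. 24.  9.] [558. -93.] 21459 [ 555. -100.   77.] [559. -92.  75.] [121. 122.   5.] [559. -93.]
wrist (608, -283)
```

Call:
apply_moves(delta_rot=[[0,0,0],[0,0,0],[0,0,0],[0,0,0],[0,0,0],[0,0,0],[0,0,0],[0,0,0],[0,0,0],[0,0,0],[0,0,0],[0,0,0],[0,0,0],[0,0,0],[0,0,0],[0,0,0],[0,0,0],[0,0,0]], xyz=[[0.4,-0.16,0],[0.8,-0.2,0],[1,-0.3,0],[1,-0.3,0],[1,-0.3,0],[1,-0.3,0],[1,-0.3,0],[0.8,-0.2,0],[0.6,-0.1,0],[0.26,0,0],[0,0,0],[0,0,0.5],[0,0,0.8],[0,0,0.8],[0,0,0.5],[0,0,0.3],[0,0,0.1],[0,0,0]], hand=[-1,-1,-1,-1,-1,-1,-1,-1,-1,-1,-1,-1,-1,-1,-1,-1,-1,-1])

```text
clock: 15.75
position: [611.0, -288.1, 47.9]
ee_rot: [0.707, -0.707, -0.0, 0.0]
contact_force: [0.1, -0.4, -0.2]
gripper_width: 85.7
grasp_force: 0.0
```

Call:
apply_moves(delta_rot=[[0,0,0],[0,0,0],[0,0,0],[0,0,0],[0,0,0],[0,0,0],[0,0,0],[0,0,0],[0,0,0],[0,0,0],[0,0,0],[0,0,0],[0,0,0],[0,0,0],[0,0,0],[0,0,0],[0,0,0],[0,0,0]], xyz=[[0,0,0],[0,0,0],[0,0,0],[0,0,0],[0,0,0],[0,0,-0.2],[0,0,-0.4],[0,0,-0.7],[0,0,-0.8],[0,0,-0.8],[0,0.3,-0.1],[-0.12,0.7,0],[-0.2,1,0],[-0.2,1,0],[-0.2,1,0],[0,1,0],[0,0.6,0],[0,0,0]], hand=[1,1,1,1,1,1,1,1,1,1,1,1,1,1,1,1,1,1])

```text
clock: 17.25
position: [466.9, -269.9, 123.2]
ee_rot: [-0.707, 0.708, 0.001, -0.0]
contact_force: [-0.3, 0.4, -0.1]
gripper_width: 22.7
grasp_force: 58.9
```

```bash
python3 peek.py 611 -288 pk3.png; python3 -c "
from h import *
p=eyes.get_image('scene'); W=cloud(p); d=np.hypot(W[...,0]-470,W[...,1]+270); q=W[d<75]; print(len(q),np.percentile(q[:,2],[2,25,50,75,98]).round())"
```

```text
[ 466.9 -269.9  123.2] 22.697338430245303 17.25
scene 802 210 height 69.5 top centre [ 614.7 -291.6   67.1] [24.1 23.5  6.1] body spread [38.3 38.4 55.3]
side 128 122 height 67.6 top centre [ 609.8 -286.9   65.1] [23.4 25.9  5.7] body spread [38.8 38.7 37.8]
6594 [ -2. 148. 377. 489. 515.]
```

View pics/pk3.png

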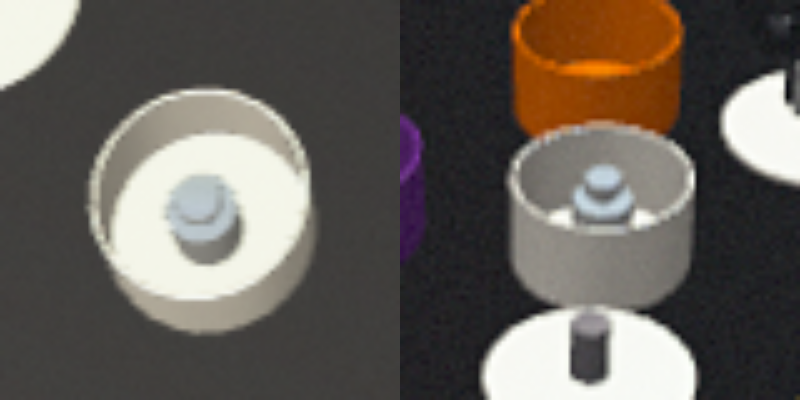

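The picture shows the big weight standing in the far tub, knob at crop (203,198), 66 mm high, so this is the 500 g one. I'll set the lid down on the free bench at (467,-270).

Call:
apply_moves(delta_rot=[[0,0,0],[0,0,0],[0,0,0],[0,0,0],[0,0,0],[0,0,0],[0,0,0],[0,0,0],[0,0,0],[0,0,0]], xyz=[[0,0,0.5],[0,0,0.9],[0,0,1],[0,0,1],[0,0,0.8],[0,0,0.5],[0,0,0.3],[0,0,0.2],[0,0,0.14],[0,0,0]], hand=[1,1,1,1,1,1,1,1,1,1])

```text
clock: 18.23
position: [471.4, -270.5, -10.6]
ee_rot: [0.707, -0.707, 0.0, 0.0]
contact_force: [-0.4, -0.5, -0.4]
gripper_width: 22.4
grasp_force: 58.9
```

Call:
apply_moves(delta_rot=[[0,0,0],[0,0,0],[0,0,0],[0,0,0],[0,0,0],[0,0,0],[0,0,0],[0,0,0],[0,0,0],[0,0,0],[0,0,0],[0,0,0],[0,0,0],[0,0,0],[0,0,0],[0,0,0],[0,0,0],[0,0,0],[0,0,0],[0,0,0]], xyz=[[0,0,0.04],[0,0,0],[0,0,0],[0,0,0],[0,0,0],[0,0,-0.5],[0,0,-1],[0,0,-1],[0,0,-1],[0,0,-1],[0,0,-1],[0,0,-0.7],[0.1,-0.6,-0.2],[0.2,-1,0],[0.2,-1,0],[0.22,-1,0],[0,-1,0],[0,-0.7,0],[0,-0.3,0],[0,0,0]], hand=[1,-1,-1,-1,-1,-1,-1,-1,-1,-1,-1,-1,-1,-1,-1,-1,-1,-1,-1,-1])

```text
clock: 19.9
position: [611.9, -288.2, 147.8]
ee_rot: [0.707, -0.707, -0.0, 0.0]
contact_force: [0.1, 0.3, -0.5]
gripper_width: 85.2
grasp_force: 0.0
```

```bash
cat > wt.py <<'E'
import sys; from h import *
cx,cy=float(sys.argv[1]),float(sys.argv[2])
R,t,s=pose(); print(s['clock'],t.round(1))
R,t,s=pose(); print(t.round(1))
for cam in ('wrist','scene','side'):
  p=eyes.get_image(cam); W=cloud(p,(R,t)); d=np.hypot(W[...,0]-cx,W[...,1]-cy); Z=W[...,2]
  for nm,lo,hi,r in (('knob',61,72,30),('body',45,53,30),('rim',64,72,70)):
    q=W[(d<r)&(Z>lo)&(Z<hi)]
    if nm=='rim': q=W[(d<r)&(d>48)&(Z>lo)&(Z<hi)]
    if len(q)>5: c,rr=cv2.minEnclosingCircle(q[:,:2].astype(np.float32)); print(cam,nm,len(q),np.round(c,1),round(rr,1),np.median(q[:,2]).round(1))
  d=np.hypot(W[...,0]-470,W[...,1]+270); q=W[(d<75)&(Z>6)&(Z<60)]
  if len(q)>50: c,rr=cv2.minEnclosingCircle(q[:,:2].astype(np.float32)); print(cam,'lid',np.round(c,1),round(rr,1),np.percentile(q[:,2],[50,99]).round(1))
E
python3 wt.py 612 -289
```

```text
19.9 [ 611.9 -288.2  147.8]
[ 611.9 -288.2  147.8]
wrist knob 963 [ 610.7 -291.8] 13.2 66.3
wrist body 1073 [ 610.5 -291.7] 19.9 49.4
wrist rim 2551 [ 610.4 -288.8] 59.1 68.2
wrist lid [ 469.7 -271.8] 61.5 [12.7 51.1]
scene knob 71 [ 613.6 -291.7] 12.7 66.1
scene body 79 [ 614.2 -292.3] 19.6 49.2
scene rim 134 [ 613.9 -288.8] 59.4 68.5
scene lid [ 470.3 -263. ] 69.7 [13.1 51.6]
side knob 29 [ 610.6 -288.3] 12.8 64.3
side body 46 [ 608.7 -284. ] 19.7 48.2
side rim 98 [ 611.1 -283.9] 61.7 66.6
side lid [ 471.7 -269.5] 62.7 [11.2 49.3]
```

Call:
apply_moves(delta_rot=[[0,0,0],[0,0,0],[0,0,0],[0,0,0],[0,0,0],[0,0,0],[0,0,0],[0,0,0],[0,0,0],[0,0,0],[0,0,0],[0,0,0],[0,0,0]], xyz=[[0.1,0,0],[0,0,0],[0,0,0],[0,0,0.5],[0,0,1],[0,0,1],[0,0,0.7],[0,0,0.5],[0,0,0.4],[0,0,0.4],[0,0,0.4],[0,0,0.1],[0,0,0]], hand=[-0.41,-0.41,-0.41,-0.41,-0.41,-0.41,-0.41,-0.41,-0.41,-0.41,-0.41,-0.41,-0.41])

```text
clock: 21.13
position: [610.7, -290.9, 23.0]
ee_rot: [0.707, -0.707, -0.0, 0.0]
contact_force: [0.5, -0.6, 0.3]
gripper_width: 60.3
grasp_force: 0.0
```

```bash
python3 -c "
from h import *
R,t,s=pose();print(t,s['gripper_width'],s['contact_force'])
p=eyes.get_image('side'); q=np.array(p['R'])@[611,-288,70]+np.array(p['t']).ravel(); q=np.array(p['camera_matrix'])@q; u,v=(q[:2]/q[2]).astype(int)
b=eyes.get_image('wrist')
f=np.hstack([cv2.resize(p['frame'][v-40:v+40,u-40:u+40],(400,525)),cv2.resize(b['frame'],(400,525))]); cv2.imwrite('pics/g3.png',f[...,::-1])"
```

```text
[ 610.68494314 -290.89379463   22.95524269] 60.294732483290076 [ 0.53284162 -0.64975489  0.31078516]
```

View pics/g3.png

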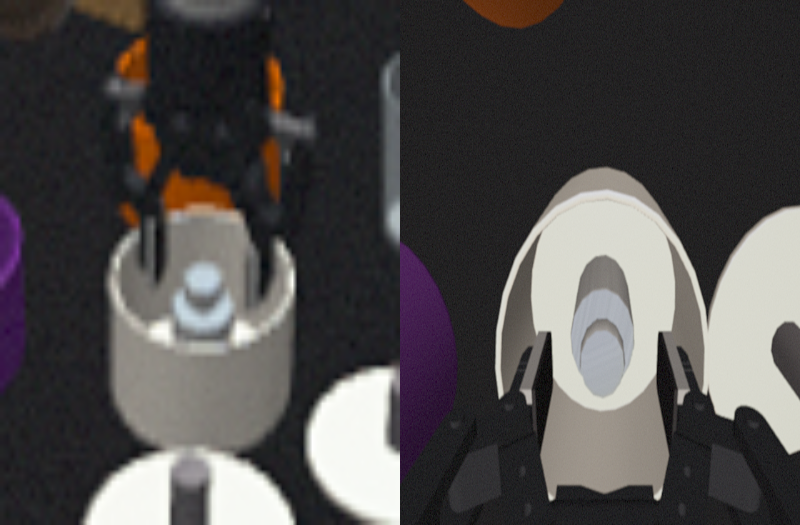

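```bash
python3 -c "
from h import *
R,t,s=pose(); p=eyes.get_image('wrist'); T=(cloud(p,(R,t))-t)@R
m=(abs(T[...,0])<45)&(T[...,2]<-20)&(abs(T[...,1])<90)
q=T[m]
for a in range(-130,-25,6):
  k=q[(q[:,2]>=a)&(q[:,2]<a+6)&(abs(q[:,1])>20)]
  if len(k): print(a+35,len(k),k[:,1].min().round(),k[:,1].max().round(),abs(k[:,1]).min().round(),'x',k[:,0].min().round(),k[:,0].max().round())
"
```

```text
-89 396 -25.0 29.0 20.0 x 16.0 19.0
-83 2630 -58.0 58.0 20.0 x 10.0 19.0
-77 4738 -62.0 63.0 20.0 x 5.0 19.0
-71 4310 -63.0 66.0 20.0 x 6.0 19.0
-65 3215 -62.0 65.0 21.0 x -9.0 18.0
-59 9887 -62.0 66.0 25.0 x -13.0 15.0
-53 3117 -61.0 64.0 26.0 x -12.0 15.0
-47 1105 -58.0 60.0 29.0 x 2.0 15.0
-41 1363 -40.0 42.0 28.0 x -10.0 13.0
-35 1147 -42.0 46.0 28.0 x -11.0 12.0
-29 1082 -42.0 46.0 28.0 x -11.0 12.0
-23 946 -42.0 46.0 28.0 x -11.0 12.0
-17 846 -42.0 49.0 28.0 x -11.0 44.0
-11 3554 -58.0 60.0 28.0 x -45.0 45.0
-5 1113 -55.0 57.0 28.0 x -45.0 45.0
1 974 -55.0 57.0 34.0 x -45.0 44.0
7 868 -55.0 57.0 20.0 x -45.0 45.0
```

The knuckles would come near the tub rim in a body grip, so I'll grip the weight's knob instead. That hangs it from above with its mass below the fingers.

Call:
apply_moves(delta_rot=[[0,0,0],[0,0,0],[0,0,0],[0,0,0],[0,0,0],[0,0,0],[0,0,0],[0,0,0],[0,0,0],[0,0,0],[0,0,0]], xyz=[[0,0,0.24],[0,0,0],[0,0,0],[0,0,0],[0,0,0],[0,0,0],[0,0,-0.1],[0,0,-0.2],[0,0,-0.2],[0,0,-0.1],[0,0,0]], hand=[-0.41,1,1,1,1,1,1,1,1,1,1])

```text
clock: 22.2
position: [610.9, -291.0, 32.9]
ee_rot: [-0.707, 0.707, -0.0, 0.0]
contact_force: [-0.3, 0.4, -3.9]
gripper_width: 23.2
grasp_force: 59.0
```

```bash
python3 -c "
from h import *
R,t,s=pose();print(t,s['gripper_width'],s['contact_force'],s['grasp_force'])
p=eyes.get_image('side'); q=np.array(p['R'])@[611,-288,70]+np.array(p['t']).ravel(); q=np.array(p['camera_matrix'])@q; u,v=(q[:2]/q[2]).astype(int)
b=eyes.get_image('wrist')
f=np.hstack([cv2.resize(p['frame'][v-40:v+40,u-40:u+40],(400,525)),cv2.resize(b['frame'],(400,525))]); cv2.imwrite('pics/g4.png',f[...,::-1])"
```

```text
[ 610.87903607 -291.02966826   32.87953732] 23.229141134555693 [-0.25816111  0.43082863 -3.90542911] 59.03014361858368
```

View pics/g4.png

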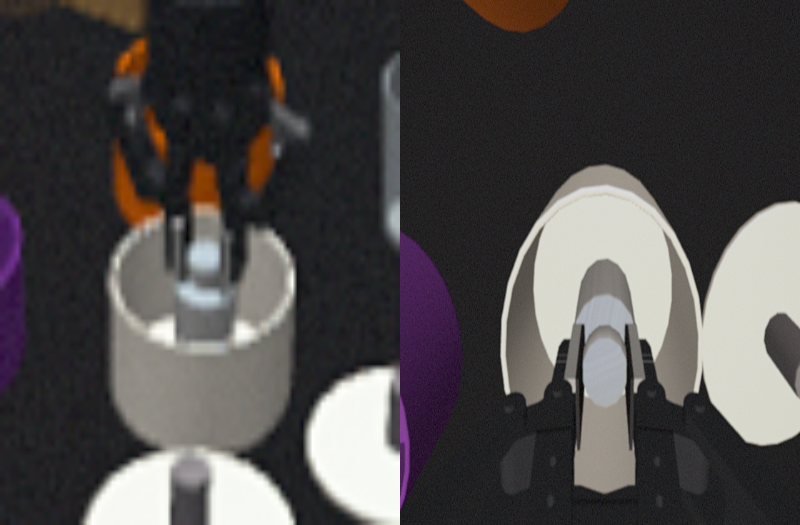

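Call:
apply_moves(delta_rot=[[0,0,0],[0,0,0],[0,0,0],[0,0,0],[0,0,0],[0,0,0],[0,0,0],[0,0,0],[0,0,0],[0,0,0],[0,0,0],[0,0,0],[0,0,0],[0,0,0],[0,0,0],[0,0,0],[0,0,0],[0,0,0],[0,0,0],[0,0,0]], xyz=[[0,0,-0.3],[0,0,-0.6],[0,0,-0.8],[0,0,-0.9],[0,0,-0.9],[0,0,-0.7],[-0.1,0,-0.4],[-0.2,0,-0.2],[-0.4,0,0],[-0.6,0,0],[-0.8,0,0],[-0.9,0,0],[-1,0,0],[-1,0,0],[-1,0,0],[-1,0,0],[-1,0,0],[-1,0,0],[-1,0,0],[-1,0,0]], hand=[1,1,1,1,1,1,1,1,1,1,1,1,1,1,1,1,1,1,1,1])

```text
clock: 23.97
position: [609.2, -13.4, 150.8]
ee_rot: [0.707, -0.707, -0.001, 0.001]
contact_force: [0.1, -0.4, -4.2]
gripper_width: 22.8
grasp_force: 59.3
```

Call:
apply_moves(delta_rot=[[0,0,0],[0,0,0],[0,0,0],[0,0,0],[0,0,0],[0,0,0],[0,0,0],[0,0,0],[0,0,0],[0,0,0],[0,0,0],[0,0,0]], xyz=[[-1,0,0],[-1,0,0],[-1,0,0],[-1,0,0],[-1,0,0],[-1,0,0],[-1,0,0],[-0.8,0,0],[-0.6,0,0],[-0.4,0,0],[-0.3,0,0],[0,0,0]], hand=[1,1,1,1,1,1,1,1,1,1,1,1])

```text
clock: 24.97
position: [610.5, 212.8, 151.9]
ee_rot: [0.708, -0.707, -0.0, 0.0]
contact_force: [-0.1, -0.1, -4.8]
gripper_width: 23.4
grasp_force: 59.3
```

```bash
cat > pan.py <<'E'
from h import *
R,t,s=pose(); print(t.round(1),s['gripper_width'],s['contact_force'])
for cam in ('wrist','scene','side'):
  p=eyes.get_image(cam); W=cloud(p,(R,t)); d=np.hypot(W[...,0]-608,W[...,1]-292); q=W[(d<75)&(W[...,2]>61)&(W[...,2]<75)]
  if len(q)>50: print(cam,len(q),[np.round(x,1) for x in cv2.minEnclosingCircle(q[:,:2].astype(np.float32))],(q.min(0)/2+q.max(0)/2).round(1),np.ptp(q,axis=0).round(),np.median(q[:,2]))
  T=(W-t)@R; m=(np.hypot(T[...,0],T[...,1])<24)&(T[...,2]<40)&(T[...,2]>-35); k=T[m]
  if len(k)>20: print('weight in tool',len(k),k.min(0).round(1),k.max(0).round(1))
E
python3 pan.py
```

```text
[610.5 212.8 151.9] 23.377065983816735 [-0.12918865 -0.08227097 -4.76796868]
wrist 4175 [array([605.4, 289.9]), np.float64(60.3)] [605.4 292.4  67.6] [119. 115.   7.] 68.48814071454247
weight in tool 3777 [  2.2 -18.1 -35. ] [20.6 21.1 12.2]
scene 510 [array([610. , 290.6]), np.float64(61.8)] [608.1 290.8  68.3] [120. 120.  13.] 68.73151959742526
weight in tool 147 [ -2.3 -20.8 -34.6] [23.5 17.2 13.9]
side 1735 [array([607.2, 292.2]), np.float64(61.3)] [606.3 292.   67. ] [120. 120.  11.] 66.96886252192644
weight in tool 287 [-21.5 -15.8 -34.9] [ 6.6 21.6 16.4]
```

Call:
apply_moves(delta_rot=[[0,0,0],[0,0,0],[0,0,0],[0,0,0],[0,0,0],[0,0,0],[0,0,0],[0,0,0],[0,0,0],[0,0,0],[0,0,0],[0,0,0],[0,0,0],[0,0,0],[0,0,0]], xyz=[[-0.4,0.02,0],[-0.8,0.05,0],[-0.9,0.05,0],[-0.6,0,0],[-0.36,0,0],[-0.1,0,0],[0,0,0.3],[0,0,0.6],[0,0,0.6],[0,0,0.5],[0,0,0.3],[0,0,0.2],[0,0,0.2],[0,0,0.06],[0,0,0]], hand=[1,1,1,1,1,1,1,1,1,1,1,1,1,1,1])

```text
clock: 26.37
position: [608.1, 290.4, 83.6]
ee_rot: [-0.707, 0.707, -0.0, -0.0]
contact_force: [-0.8, -0.4, -4.9]
gripper_width: 23.2
grasp_force: 59.3
```

```bash
python3 pan.py
```

```text
[608.1 290.4  83.6] 23.197529837435823 [-0.83988499 -0.38473897 -4.87274815]
wrist 23976 [array([605.7, 289.8]), np.float64(60.2)] [605.7 289.9  69.6] [119. 120.  11.] 68.53302697944432
weight in tool 4914 [ -9.8 -23.9 -34.9] [23.8 24.  16.8]
scene 604 [array([607.2, 290. ]), np.float64(61.4)] [608.1 289.3  68.3] [119. 119.  13.] 68.70489089073365
weight in tool 167 [-10.7 -23.7 -34.6] [23.9 23.2 19. ]
side 1292 [array([606.7, 292.1]), np.float64(61.2)] [605.6 293.2  68. ] [120. 119.  13.] 67.11592765398248
weight in tool 333 [-23.1 -21.8 -34.9] [19.3 23.1 20.1]
```

Call:
apply_moves(delta_rot=[[0,0,0],[0,0,0],[0,0,0],[0,0,0]], xyz=[[0,0,0.04],[0,0,0.04],[0,0,0.04],[0,0,0]], hand=[1,1,1,1])

```text
clock: 26.85
position: [608.2, 290.7, 81.0]
ee_rot: [0.707, -0.707, 0.0, -0.0]
contact_force: [-0.2, 0.1, -2.4]
gripper_width: 23.2
grasp_force: 59.4
```

Call:
apply_moves(delta_rot=[[0,0,0],[0,0,0],[0,0,0]], xyz=[[0,0,0.03],[0,0,0.01],[0,0,0]], hand=[1,1,1])

```text
clock: 27.1
position: [608.2, 290.8, 80.3]
ee_rot: [0.707, -0.707, 0.0, -0.0]
contact_force: [-1.2, 0.4, -1.1]
gripper_width: 23.2
grasp_force: 59.6
```

Call:
apply_moves(delta_rot=[[0,0,0],[0,0,0],[0,0,0],[0,0,0],[0,0,0],[0,0,0]], xyz=[[0,0,0.02],[0,0,0],[0,0,0],[0,0,0],[0,0,0],[0,0,0]], hand=[1,1,-0.41,-0.41,-0.41,-0.41])

```text
clock: 27.6
position: [608.3, 290.6, 79.4]
ee_rot: [0.707, -0.707, 0.0, -0.0]
contact_force: [0.2, -0.6, -0.2]
gripper_width: 60.3
grasp_force: 0.0
```

Call:
apply_moves(delta_rot=[[0,0,0],[0,0,0],[0,0,0],[0,0,0],[0,0,0],[0,0,0],[0,0,0]], xyz=[[0,0,-0.3],[0,0,-0.6],[0,0,-0.9],[0,0,-0.9],[0,0,-0.4],[0,0,0],[0,0,0]], hand=[-0.41,-0.41,-0.41,-0.41,-0.41,-0.41,-0.41])

```text
clock: 28.18
position: [607.8, 290.6, 156.8]
ee_rot: [-0.707, 0.707, 0.0, 0.0]
contact_force: [0.2, -0.1, -0.4]
gripper_width: 60.2
grasp_force: 0.0
```

```bash
python3 -c "
from h import *
R,t,s=pose(); print(t.round(1))
for cam in ('wrist','scene','side'):
  p=eyes.get_image(cam); W=cloud(p,(R,t)); Z=W[...,2]; d=np.hypot(W[...,0]-607,W[...,1]-291)
  for nm,lo,hi,r in (('knob',122,136,30),('body',106,116,30),('pan',60,73,72)):
    q=W[(d<r)&(Z>lo)&(Z<hi)]
    if len(q)>5: c,rr=cv2.minEnclosingCircle(q[:,:2].astype(np.float32)); print(cam,nm,len(q),np.round(c,1),round(rr,1),np.median(q[:,2]).round(1))
"
```

```text
[607.8 290.6 156.8]
wrist knob 1428 [606.5 289.9] 12.9 127.4
wrist body 1484 [606.4 290.2] 20.0 110.5
wrist pan 16165 [605.4 289.7] 60.1 66.6
scene knob 46 [610.7 290. ] 13.7 127.2
scene body 60 [608.8 287.7] 20.4 110.3
scene pan 620 [606.4 290.5] 63.5 67.0
side knob 90 [606.8 293. ] 13.5 125.5
side body 118 [606.1 293. ] 20.3 108.8
side pan 1350 [605.9 291.3] 61.0 65.1
```

Call:
apply_moves(delta_rot=[[0,0,0],[0,0,0],[0,0,0],[0,0,0],[0,0,0],[0,0,0],[0,0,0],[0,0,0],[0,0,0],[0,0,0],[0,0,0],[0,0,0],[0,0,0],[0,0,0],[0,0,0],[0,0,0],[0,0,0],[0,0,0],[0,0,0],[0,0,0]], xyz=[[0.4,0,0],[0.8,0,0],[1,0.3,0],[1,0.3,0],[1,0.3,0],[1,0.3,0],[1,0.3,0],[1,0.3,0],[1,0.3,0],[1,0.3,0],[1,0.3,0],[1,0.3,0],[1,0.3,0],[1,0.3,0],[1,0.3,0],[1,0.3,0],[1,0.3,0],[1,0.3,0],[1,0.3,0],[1,0.3,0]], hand=[-1,-1,-1,-1,-1,-1,-1,-1,-1,-1,-1,-1,-1,-1,-1,-1,-1,-1,-1,-1])

```text
clock: 30.0
position: [470.9, -191.7, 156.4]
ee_rot: [-0.707, 0.707, 0.0, -0.0]
contact_force: [-0.3, -0.7, -0.7]
gripper_width: 85.7
grasp_force: 0.0
```

Call:
apply_moves(delta_rot=[[0,0,0],[0,0,0],[0,0,0],[0,0,0],[0,0,0],[0,0,0]], xyz=[[1,0.1,0],[1,0,0],[0.8,0,0],[0.44,0,0],[0,0,0],[0,0,0]], hand=[-1,-1,-1,-1,-1,-1])

```text
clock: 30.5
position: [469.4, -271.0, 156.2]
ee_rot: [-0.706, 0.708, 0.0, -0.0]
contact_force: [0.2, 0.8, 0.1]
gripper_width: 85.4
grasp_force: 0.0
```

```bash
python3 wt.py 612 -289
```

```text
30.5 [ 469.4 -271.   156.2]
[ 469.4 -271.   156.2]
wrist rim 2961 [ 610.1 -288.5] 59.3 68.0
wrist lid [ 469.6 -271.6] 61.0 [12.6 50.9]
scene rim 168 [ 613.  -288.9] 59.7 68.5
scene lid [ 475.3 -276.7] 66.2 [13.1 51.7]
side rim 95 [ 610.8 -285.1] 60.8 66.0
side lid [ 470.8 -268.7] 63.8 [11.2 49.8]
```

Call:
apply_moves(delta_rot=[[0,0,0],[0,0,0],[0,0,0],[0,0,0],[0,0,0],[0,0,0],[0,0,0],[0,0,0],[0,0,0],[0,0,0],[0,0,0],[0,0,0],[0,0,0],[0,0,0],[0,0,0],[0,0,0],[0,0,0]], xyz=[[0,0,0.5],[0,0,1],[0,0,1],[0,0,1],[0,0,1],[0,0,0.8],[0,0,0.6],[0,0,0.4],[0,0,0.3],[0,0,0.1],[0,0,0],[0,0,0],[0,0,0],[0,0,0],[0,0,0],[0,0,0],[0,0,0]], hand=[-1,-1,-1,-1,-1,-1,-1,-1,-1,-1,-1,1,1,1,1,1,1])

```text
clock: 32.07
position: [470.7, -270.6, -10.2]
ee_rot: [0.707, -0.707, 0.0, -0.0]
contact_force: [-0.4, 0.2, 3.5]
gripper_width: 22.4
grasp_force: 58.5
```

Call:
apply_moves(delta_rot=[[0,0,0],[0,0,0],[0,0,0],[0,0,0],[0,0,0],[0,0,0],[0,0,0],[0,0,0],[0,0,0],[0,0,0],[0,0,0],[0,0,0],[0,0,0],[0,0,0],[0,0,0],[0,0,0]], xyz=[[0,0,-0.3],[0,0,-0.7],[0,0,-1],[0,0,-1],[0,0,-1],[0,0,-0.9],[0,0,-0.5],[0.1,-0.6,0],[0.18,-1,0],[0.2,-1,0],[0.2,-1,0],[0,-0.9,0],[0,-0.7,0],[0,-0.43,0],[0,0,0],[0,0,0]], hand=[1,1,1,1,1,1,1,1,1,1,1,1,1,1,1,1])

```text
clock: 33.4
position: [610.9, -287.2, 123.5]
ee_rot: [-0.707, 0.707, 0.001, -0.0]
contact_force: [-0.2, 0.4, -1.0]
gripper_width: 22.6
grasp_force: 58.9
```

```bash
python3 -c "
from h import *
R,t,s=pose(); print(t.round(1))
for cam in ('wrist','scene','side'):
  p=eyes.get_image(cam); W=cloud(p,(R,t)); Z=W[...,2]; d=np.hypot(W[...,0]-611,W[...,1]+288)
  for nm,lo,hi,r in (('disc',140,156,72),('rim',60,72,64)):
    m=(d<r)&(Z>lo)&(Z<hi)
    if nm=='rim': m&=d>48
    q=W[m]
    if len(q)>5: c,rr=cv2.minEnclosingCircle(q[:,:2].astype(np.float32)); print(cam,nm,len(q),np.round(c,1),round(rr,1),np.median(q[:,2]).round(1))
"
```

```text
[ 610.9 -287.2  123.5]
wrist disc 37830 [ 609.  -288.4] 61.1 146.0
wrist rim 575 [ 612.  -335.9] 34.6 68.3
scene disc 1062 [ 611.7 -288.4] 61.0 146.7
scene rim 109 [ 618.7 -293.1] 58.1 67.4
side disc 555 [ 609.7 -284.2] 62.7 144.7
side rim 158 [ 610.9 -285.9] 61.2 64.0
```

Call:
apply_moves(delta_rot=[[0,0,0],[0,0,0],[0,0,0],[0,0,0],[0,0,0],[0,0,0],[0,0,0],[0,0,0],[0,0,0],[0,0,0]], xyz=[[0,-0.04,0.3],[0,0,0.7],[0,0,0.6],[0,0,0.4],[0,0,0.3],[0,0,0.2],[0,0,0.2],[0,0,0.14],[0,0,0.04],[0,0,0]], hand=[1,1,1,1,1,1,1,1,1,1])

```text
clock: 34.38
position: [612.3, -287.5, 52.2]
ee_rot: [0.707, -0.707, 0.0, -0.0]
contact_force: [-0.5, 0.5, -1.3]
gripper_width: 22.3
grasp_force: 58.9
```

Call:
apply_moves(delta_rot=[[0,0,0],[0,0,0],[0,0,0]], xyz=[[0,0,0.04],[0,0,0.04],[0,0,0]], hand=[1,1,1])

```text
clock: 34.63
position: [612.7, -287.6, 50.9]
ee_rot: [0.707, -0.707, 0.001, -0.0]
contact_force: [0.6, -0.3, 1.3]
gripper_width: 22.3
grasp_force: 59.1
```

Call:
apply_moves(delta_rot=[[0,0,0],[0,0,0]], xyz=[[0,0,0.04],[0,0,0]], hand=[1,1])

```text
clock: 34.8
position: [612.8, -287.6, 50.9]
ee_rot: [0.707, -0.707, 0.001, -0.0]
contact_force: [-1.2, 1.2, 6.1]
gripper_width: 22.6
grasp_force: 59.3
```

Contact is made at about 6 N, so the lid is on its seat. I'll release, rise and check all three lids.

Call:
apply_moves(delta_rot=[[0,0,0],[0,0,0],[0,0,0],[0,0,0],[0,0,0],[0,0,0],[0,0,0],[0,0,0],[0,0,0],[0,0,0],[0,0,0],[0,0,0]], xyz=[[0,0,0],[0,0,0],[0,0,0],[0,0,0],[0,0,-0.4],[0,0,-0.8],[0,0,-1],[0,0,-1],[0,0,-0.8],[0,0,-0.4],[0,0,0],[0,0,0]], hand=[-1,-1,-1,-1,-1,-1,-1,-1,-1,-1,-1,-1])

```text
clock: 35.8
position: [612.0, -287.2, 159.0]
ee_rot: [-0.707, 0.707, 0.0, 0.0]
contact_force: [0.5, 0.5, -0.7]
gripper_width: 85.5
grasp_force: 0.0
```

```bash
cat > fin.py <<'E'
from h import *
R,t,s=pose(); print(t.round(1),s['contact_force'])
for cam in ('wrist','scene','side'):
  p=eyes.get_image(cam); W=cloud(p,(R,t)); Z=W[...,2]
  for c in ((610,98),(558,-92),(611,-288)):
    d=np.hypot(W[...,0]-c[0],W[...,1]-c[1]); q=W[(d<72)&(d>16)&(Z>69)&(Z<84)]
    if len(q)<100: continue
    A=np.c_[q[:,:2]-c,np.ones(len(q))]; k=np.linalg.lstsq(A,q[:,2],rcond=None)[0]
    dc,r=cv2.minEnclosingCircle(q[:,:2].astype(np.float32))
    w=W[(d<66)&(Z>25)&(Z<50)]
    tc=circ(w[:,:2]) if len(w)>50 else None
    print(cam,c,'disc',np.round(dc,1),round(r,1),'h',k[2].round(1),'tilt',np.hypot(k[0],k[1]).round(3),'tub',None if tc is None else (tc[0].round(1),tc[1].round(1)))
E
python3 fin.py
```

```text
[ 612.  -287.2  159. ] [ 0.51735864  0.52337909 -0.69711782]
wrist (558, -92) disc [ 559.9 -121.4] 52.9 h 73.9 tilt 0.015 tub (array([555.1, -91.6]), np.float64(58.6))
wrist (611, -288) disc [ 610.9 -288.8] 61.0 h 73.6 tilt 0.001 tub None
scene (610, 98) disc [611.6  98.5] 62.4 h 74.1 tilt 0.003 tub (array([610.7,  98.4]), np.float64(58.5))
scene (558, -92) disc [558.6 -92.1] 61.6 h 74.0 tilt 0.003 tub (array([558.1, -91.2]), np.float64(58.5))
scene (611, -288) disc [ 613.9 -288.8] 61.0 h 74.0 tilt 0.002 tub (array([ 613.4, -288.5]), np.float64(58.5))
side (610, 98) disc [608.8 101.2] 62.5 h 72.0 tilt 0.002 tub (array([608.6, 100.4]), np.float64(58.2))
side (558, -92) disc [556.1 -89.6] 62.4 h 72.0 tilt 0.003 tub (array([555.9, -88.9]), np.float64(57.8))
side (611, -288) disc [ 613.9 -284. ] 64.0 h 71.9 tilt 0.004 tub (array([ 611.1, -286.3]), np.float64(57.7))
```

All three lids are level, at seated height and concentric with their tubs. The weight was checked on the pan earlier, so I'll hand in.

```bash
python3 -c "
from bench import arm; print(arm.job_done())"
```

```text
the job is handed in; nothing more can be done
None
```

The 500 g weight, which was in the far tub, now stands upright about 1 mm from the middle of the pan. All three tubs have level, fully seated lids, the 100 g and 200 g weights were left in their own tubs, and the job was handed in at about 36 s of the allowed 72 s (no verdict was returned).

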